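Stack the sausage cartons and square the pile into the tray corner

ROBOT

A 6-joint arm with a two-finger parallel gripper is mounted at the origin on the work surface. World frame = base frame: x ahead of the robot, y to its left, z up, the work surface at z = 0. Lengths are in m, angles in rad, forces in N, time in s.
With the tool pointing down it reaches from about 0.325 to 0.9 m from the base axis. Payload 6.1 kg.
Tool frame: the origin (TCP) lies on the centre line of the jaws, within the pads' length; the fingertips stand 17 mm ahead of it and the grasp point (between the pads) lies 2 mm behind it (r.tips_ahead is the distance from the TCP to the fingertips, in m); z points along the fingers, y is the line along which they close (so a half turn about z gives the same grasp; the last joint's range is limited). The gripper opens to 87 mm and grips with 3 to 60 N. Pads are 19 mm wide; open, the fingers measure 117 mm over their backs; the gripper's body (75 mm by 190 mm) begins 51 mm behind the grasp point.
Start: joints at [-1.348, 0.22, 1.526, -0, 1.395, -0.126], TCP at [0.214, -0.587, 0.24] pointing down, gripper open.
Joint ranges: [-2.98, 2.98], [-0.91, 2.08], [0.09, 2.57], [-1.24, 4.39], [0.2, 2.65], [-2.68, 2.68]. Speed limits (rad/s): [2.57, 2.57, 3.01, 3.14, 3.14, 3.14].

INTERFACE

Orientations are given as a unit quaternion [x, y, z, w].
In Python, from plant import r gives the robot as it stands.
- The arm moves only by the tool move_arm, never from a script. Its argument "steps" is a list of rows, each a list of 5 numbers: the shift along the tool's x, y, z in mm, then the turn about the tool's z in rad, then the closure, from 0 (fully open) to 1 (shut). In form: [[dx, dy, dz, twist, hand], ...]. A call has 1 to 12 rows; each row is the pose to reach, as a shift and turn from the pose commanded when the call began, along the tool's axes at that moment; what a row does not reach only later rows make up. A row lasts 1/12 s, in which the tool goes at most 41.7 mm and 7.16 degrees, less where a joint would pass 70% of its speed; a pose out of reach is approached as far as the arm can. A call with a gripper value outside its range is refused whole. The fingers move at their own pace and stop on an object; "newtons" is the grip in N (left out, the last holds). Time passes only in rows, so rows that repeat a pose let the fingers close. It gives the time, the measured TCP pose, the force, the opening and the grip force at its end, in the units of the state.
- r.get_state(): the state, without advancing time (a new reading comes with each control period).
- r.read_camera(name): name is "scene" or "top" or "wrist"; returns (picture, depth): 420x560x3 uint8, red, green, blue; 420x560 float32, m along the optical axis (not along the pixel's ray), 0 where there is no reading.
- r.get_calibration(name): a dict with "fovy" (degrees; the focal length in pixels is half the picture's height over the tangent of half this angle, whatever the lens; pixels are square), "cx", "cy" (the principal point, pixels), "world_to_cam" (4x4, takes a point from world to camera coordinates). Camera axes: x right, y up, looking along -z (the intrinsics and any distortion apply to the point x, -y, -z); pixel columns grow to the right and rows downward; lengths in m; the calibration is good to about 2 mm. A picture is of the moment at which its call begins: read the wrist's pose just before it. get_calibration takes no time and is no camera call; for the wrist camera it gives the pose at the moment of the call.
- r.sign_off(): hands the job in; it is judged then, once.
The state is a dict: "t": time; "joint_pos": joint angles; "joint_vel": joint speeds; "tau": joint torques, N m; "tcp_pos": TCP position; "eef_rot": TCP orientation; "wrist_force": force on the tool from outside, world axes, zero at the start; "torque": the same for the moment, N m; "gripper_width": opening from 0.0 (shut) to 1.0 (fully open); "gripper_force": force on a finger pad.
Only numpy, scipy, OpenCV 4.12 (cv2) and the standard library are available. Lean on these libraries where they do the work, as an engineer would, in place of code of your own. Each camera call takes 0.05 s, during which the arm holds its last target. There are 200 camera calls.

TASK

Lay the two flat cartons from the bench on top of the untidy pile of two in the steel tray, and square the whole pile up into the tray's far left corner (as seen from the robot), so that all four cartons lie squarely above one another, flush against both the far wall and the left wall. Leave the sausage rolls and the bowl standing where they are.

Things in the scene. Friction and masses are not known exactly. Their poses are not given: they have to be found in the camera images.
- tray: Open-topped stainless tray, fixed to the bench, square corners, upright walls: inside 240 mm (x) by 320 mm (y) by 34 mm deep; walls and floor 4 mm thick, rim 38 mm above the bench. Origin at the centre of its underside, on the bench; x points square at the far wall, y square at the left wall, z up. It may be turned up to 0.3 rad on the bench.
- tray_corner (a point): The tray's far left inner corner, at the level of its inner floor (4 mm above the bench), with the tray's axes: the inside of the tray reaches from x = -240 to 0 mm and from y = -320 to 0 mm from this point.
- carton_a: Lower carton of the untidy pile, lying flat on the tray's floor, long side roughly along the tray's y axis, standing off both walls of the corner. All four cartons are alike: flat, rigid, closed kraft cartons with a white paper sleeve, 60 mm (x) by 180 mm (y) by 10 mm thick, 0.08 to 0.17 kg. Origin at the centre of the underside, z up.
- carton_b: Upper carton of the untidy pile, lying on carton_a, offset and slightly turned from it. Size and axes as carton_a. The cartons slide freely on one another and on the tray (friction about 0.6; the pile of four takes 2 to 5 N to push).
- carton_c: Loose carton lying flat on the bench to the right of the tray, its long side roughly pointing away from the robot (turned about a quarter turn from those in the tray). Size and axes as carton_a. Carton_c may be either the nearer to the tray or the farther from it of the two on the bench.
- carton_d: The other loose carton lying flat on the bench to the right of the tray. Size and axes as carton_a.
- roll_a: Leaf-wrapped sausage roll standing on the bench to the left of the tray, dark green cylinder 100 mm in diameter, 150 mm high, about 1 kg. Origin at the centre of its foot. Not to be moved.
- roll_b: Another such roll beside it. Not to be moved.
- bowl: Small open steel bowl, 140 mm in diameter, 55 mm high, on the bench beyond the loose cartons, right of the tray. Origin at the centre of its foot. Not to be moved.

How it is judged:
On the way:
1. both cartons from the bench lie flat on the pile in the tray, let go (z of carton_c in the frame of tray_corner between 0.017 and 0.033 m and angle between each of carton_c, carton_d's own z axis and vertical below 0.1 rad and horizontal distance between each of carton_c, carton_d and carton_b below 0.06 m and contact force between the fingers and carton_c below 0.5 N and linear speed of each of carton_c, carton_d below 0.03 m/s and z of carton_d in the frame of tray_corner between 0.017 and 0.033 m and contact force between the fingers and carton_d below 0.5 N), for 0.2 s.
At the end, for the whole second after the job is handed in: All four cartons lie flat, at rest and directly above one another in the tray's far left corner: the far long side of each is within 4 mm of the far wall and its left end within 4 mm of the left wall (measured at the carton's centre lines), and each is turned less than 0.05 rad from the walls (x of carton_a in the frame of tray_corner between -0.034 and -0.026 m and y of carton_a in the frame of tray_corner between -0.094 and -0.086 m and angle between the y axis of each of carton_a, carton_b, carton_c, carton_d and the y axis of tray_corner, either way round below 0.05 rad and angle between the z axis of each of carton_a, carton_b, carton_c, carton_d and the z axis of tray_corner, either way round below 0.05 rad and linear speed of each of carton_a, carton_b, carton_c, carton_d below 0.02 m/s and x of carton_b in the frame of tray_corner between -0.034 and -0.026 m and y of carton_b in the frame of tray_corner between -0.094 and -0.086 m and x of carton_c in the frame of tray_corner between -0.034 and -0.026 m and y of carton_c in the frame of tray_corner between -0.094 and -0.086 m and x of carton_d in the frame of tray_corner between -0.034 and -0.026 m and y of carton_d in the frame of tray_corner between -0.094 and -0.086 m); the robot touches nothing.
It fails at once if a leaf-wrapped roll is pushed more than 30 mm or tipped (distance of roll_a from where it was at the start of the episode above 0.03 m or angle between roll_a's own z axis and vertical above 0.3 rad).
It fails at once if a leaf-wrapped roll is pushed more than 30 mm or tipped (distance of roll_b from where it was at the start of the episode above 0.03 m or angle between roll_b's own z axis and vertical above 0.3 rad).
It fails at once if the steel bowl is pushed more than 30 mm or tipped (distance of bowl from where it was at the start of the episode above 0.03 m or angle between bowl's own z axis and vertical above 0.3 rad).
It also fails if it takes over 72 s, if anything falls off the work surface, if the arm or the gripper's body presses on something with over 40 N, if the wrist force passes 120 N, or if a joint passes its speed limit or range.

## Working session

There is one attempt and no reset: what is moved stays moved. The work goes in short steps, Python scripts to look and compute and a tool call to move; the robot and the scene stay as the last step left them, time stands still between calls to the robot, and variables do not carry over. Pictures are saved under pics/ and viewed, at most 10 in all, crops included, and the job is handed in when it is done.

Besides the shell and the picture viewer there is one more tool, called after ">>>" as name([rows], argument=value, ...), one row to a line, values as JSON. move_arm: Moves the arm, as the interface text tells. Its arguments: {"type":"object","properties":{"steps":{"type":"array","items":{"type":"array","items":{"type":"number"}}},"newtons":{"type":"number"}},"required":["steps"]}

```bash
mkdir -p pics; cat > h.py <<'E'
import numpy as np, cv2
from plant import r
def grab(n):
    c=r.get_calibration(n); p,d=r.read_camera(n); return c,p,d
def unproj(c,d,u,v,z=None):
    f=210/np.tan(np.radians(c['fovy'])/2); T=np.linalg.inv(c['world_to_cam'])
    ray=np.array([(u-c['cx'])/f,-(v-c['cy'])/f,-1.])
    if z is None: return (T@np.append(ray*d[int(v),int(u)],1))[:3]
    o=T[:3,3]; w=T[:3,:3]@ray; return o+w*(z-o[2])/w[2]
E
python3 - <<'E'
from h import *
for n in ('top','scene'):
    c,p,d=grab(n); cv2.imwrite(f'pics/{n}0.png',p[:,:,::-1]); np.savez(f'{n}0.npz',p=p,d=d); print(n,c)
s=r.get_state(); print(s['tcp_pos'],s['eef_rot'],s['t'])
E
```

```text
top {'fovy': 54.021949342958266, 'cx': 282.1688206530982, 'cy': 204.65156947614224, 'world_to_cam': array([[-0.02940955, -0.99955966,  0.00394467,  0.05407462],
       [ 0.97608013, -0.02786781,  0.21561762, -0.63221177],
       [-0.21541274,  0.01019153,  0.97646991, -0.86694234],
       [ 0.        ,  0.        ,  0.        ,  1.        ]])}
scene {'fovy': 57.46792158605048, 'cx': 280.3655616476043, 'cy': 210.60809506085374, 'world_to_cam': array([[-0.69793166,  0.7160005 ,  0.01531935,  0.40400525],
       [-0.60910801, -0.60471556,  0.51313402,  0.38701479],
       [ 0.37666807,  0.34880134,  0.85817177, -1.38958756],
       [ 0.        ,  0.        ,  0.        ,  1.        ]])}
[ 0.21348891 -0.58687205  0.23858093] [ 9.84830438e-01  1.73517410e-01 -5.89260360e-05 -8.44443171e-04] 0.1
```

View pics/top0.png

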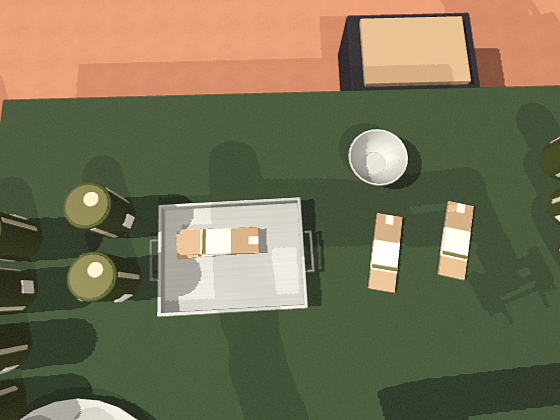

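The top view shows the tray (158–307, 197–317), the pile near (220,242), loose cartons at (386,252) and (456,240), the bowl at (378,157) and the rolls at (90,205) and (92,278). I'll enlarge the tray and the loose cartons.

```bash
python3 - <<'E'
import numpy as np,cv2
p=np.load('top0.npz')['p'][:,:,::-1]
a=cv2.resize(p[185:325,145:325],None,fx=4.4,fy=4.4,interpolation=cv2.INTER_CUBIC)[:600]
b=cv2.resize(p[190:305,355:485],None,fx=5,fy=5,interpolation=cv2.INTER_CUBIC)
cv2.imwrite('pics/ca.png',a[:600,:800]);cv2.imwrite('pics/cb.png',b)
E
```

```text
(no output)
```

View pics/ca.png

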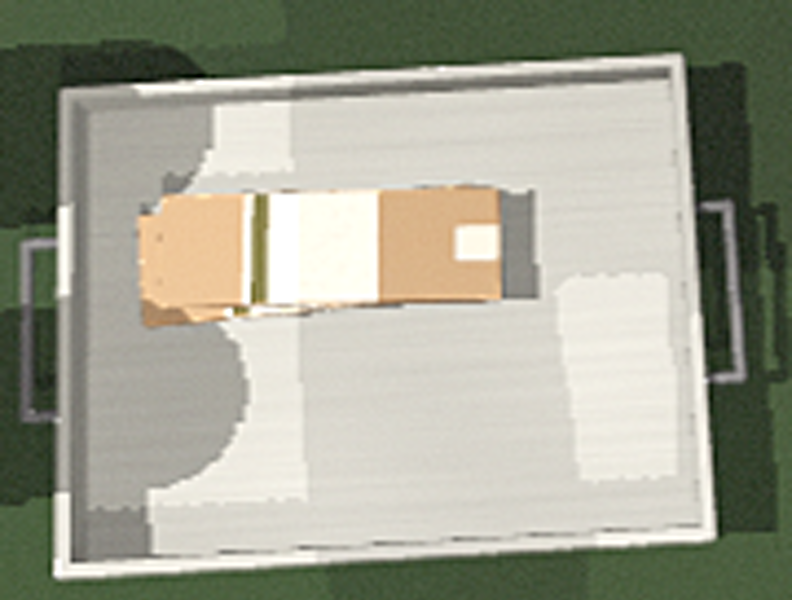

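View pics/cb.png

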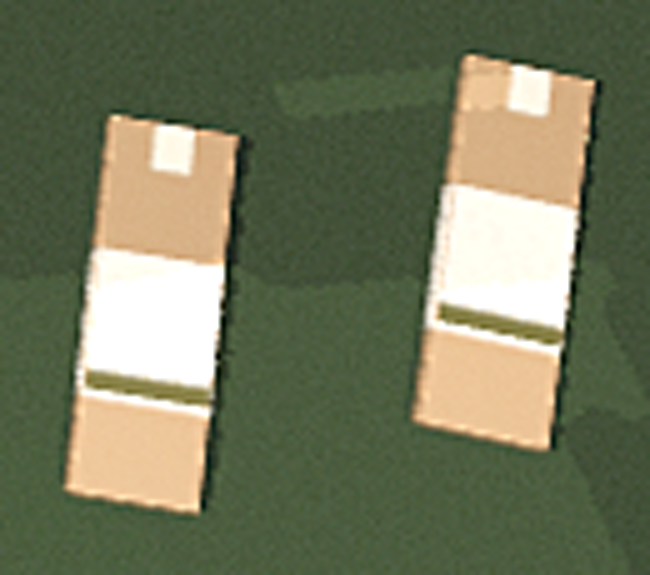

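Crop a shows the rim's outer corners at about (60,90), (683,55), (715,540) and (55,577), with carton b's right end at x=500, y 188–300. Crop b gives the carton corners used below.

```bash
python3 - <<'E'
from h import *
c=r.get_calibration('top'); z=np.load('top0.npz'); d=z['d']
A=lambda x,y:(145+(x+.5)/4.4-.5,185+(y+.5)/4.4-.5)
B=lambda x,y:(355+(x+.5)/5-.5,190+(y+.5)/5-.5)
def q(name,pts,f,h):
    P=np.array([unproj(c,d,*f(*p),z=h)[:2] for p in pts]); 
    e=[np.linalg.norm(P[i]-P[(i+1)%4]) for i in range(4)]
    print(name,P.round(4).tolist(),'edges',np.round(e,4),'ctr',P.mean(0).round(4),
     'dirs',[round(float(np.arctan2(*(P[(i+1)%4]-P[i])[::-1])),3) for i in range(4)])
q('tray',[(60,90),(683,55),(715,540),(55,577)],A,.038)
q('near',[(110,116),(240,134),(201,513),(66,490)],B,.010)
q('far',[(465,55),(596,80),(549,450),(414,422)],B,.010)
q('b?',[(165,195),(500,187),(500,300),(140,310)],A,.024)
for p in [(145,320),(540,192),(140,215),(200,200),(450,270)]:
  print(p,unproj(c,d,*A(*p)).round(4))
for p in [(170,310),(520,110)]: print(p,unproj(c,d,*B(*p)).round(4))
# height map of tray: points 8..18 => carton a ; >18 carton b
for u,v in [(89,195),(91,268),(377,140)]: print(unproj(c,d,u,v).round(4))
vv,uu=np.mgrid[185:325,145:325]
W=np.array([unproj(c,d,u,v) for u,v in zip(uu.ravel(),vv.ravel())])
tr=W[(W[:,2]>.019)&(W[:,2]<.03)]
F=W[(W[:,2]>.009)&(W[:,2]<.018)]
for n,X in(('b',tr),('a',F)):
  # inside the tray centre only
  X=X[(X[:,1]>-.02+-.3)]
  print(n,len(X),X.min(0).round(3),X.max(0).round(3))
  if len(X)>50: print(cv2.minAreaRect((X[:,:2]*1000).astype(np.float32)))
E
```

```text
tray [[0.6476, 0.3259], [0.6573, -0.0068], [0.4047, -0.0132], [0.3965, 0.3196]] edges [0.3328 0.2527 0.3329 0.2512] ctr [0.5265 0.1564] dirs [-1.542, -3.116, 1.596, 0.025]
near [[0.6199, -0.1917], [0.6093, -0.2536], [0.4319, -0.2191], [0.4441, -0.1574]] edges [0.0628 0.1808 0.0629 0.1791] ctr [ 0.5263 -0.2055] dirs [-1.741, 2.949, 1.375, -0.193]
far [[0.6451, -0.3665], [0.6309, -0.4286], [0.4557, -0.3838], [0.4704, -0.3223]] edges [0.0637 0.1808 0.0632 0.1802] ctr [ 0.5505 -0.3753] dirs [-1.796, 2.891, 1.337, -0.248]
b? [[0.5917, 0.272], [0.5909, 0.0931], [0.5305, 0.0942], [0.5308, 0.2838]] edges [0.1789 0.0604 0.1896 0.0621] ctr [0.561  0.1858] dirs [-1.575, 3.125, 1.57, -0.191]
(145, 320) [0.5273 0.2857 0.0051]
(540, 192) [0.5908 0.0724 0.0039]
(140, 215) [0.5843 0.29   0.0045]
(200, 200) [0.588  0.2527 0.0268]
(450, 270) [0.547  0.1203 0.025 ]
(170, 310) [ 0.5256 -0.212   0.0128]
(520, 110) [ 0.6174 -0.3905  0.0087]
[0.6471 0.4361 0.1519]
[0.4966 0.4204 0.1541]
[ 0.7999 -0.2035  0.025 ]
b 2492 [ 0.403 -0.034  0.019] [0.652 0.346 0.03 ]
((527.7796020507812, 155.70164489746094), (241.00894165039062, 378.75634765625), 1.5789947509765625)
a 640 [ 0.403 -0.008  0.009] [0.652 0.319 0.018]
((527.8134765625, 155.7827606201172), (241.08433532714844, 321.1439514160156), 1.565208077430725)
```

```bash
cat >> h.py <<'E'
from scipy.spatial.transform import Rotation as Ro
def go(x,y,z,yaw):
    s=r.get_state(); R=Ro.from_quat(s['eef_rot']).as_matrix()
    yw=np.arctan2(R[1,0],R[0,0]); dp=R.T@(np.array([x,y,z])-s['tcp_pos'])*1000
    tw=-((yaw-yw+np.pi)%(2*np.pi)-np.pi)
    print('t%.2f tcp'%s['t'],s['tcp_pos'].round(4),'yaw %.3f'%yw,'| d',dp.round(1),'tw %.3f'%tw,'rows %.1f %.1f'%(np.linalg.norm(dp)/41.7,abs(tw)/.125),
     '| F',np.round(s['wrist_force'],1),'w %.3f f %.1f'%(s['gripper_width'],s['gripper_force']),'j',s['joint_pos'].round(2))
E
python3 -c "
from h import *
go(.526,-.2055,.09,-.193)"
```

```text
t0.10 tcp [ 0.2135 -0.5869  0.2386] yaw 0.349 | d [ 424.  -251.3  149.1] tw 0.542 rows 12.3 4.3 | F [ 0.1 -0.3 -0.6] w 0.999 f 0.0 j [-1.35  0.22  1.53 -0.    1.39 -0.13]
```

>>> move_arm([
  [424,-251,100,0.542,0],
  [424,-251,100,0.542,0],
  [424,-251,100,0.542,0],
  [424,-251,100,0.542,0],
  [424,-251,100,0.542,0],
  [424,-251,100,0.542,0],
  [424,-251,100,0.542,0],
  [424,-251,100,0.542,0],
  [424,-251,100,0.542,0],
  [424,-251,120,0.542,0],
  [424,-251,149,0.542,0],
  [424,-251,149,0.542,0],
], newtons=20)

```text
t: 1.1
tcp_pos: [0.5153, -0.2202, 0.1039]
eef_rot: [0.995, -0.096, 0.001, 0.0]
wrist_force: [1.1, -0.4, 0.1]
gripper_width: 1.005
gripper_force: 0.0
```

```bash
python3 -c "
from h import *
go(.526,-.2055,.019,-.193)
c,p,d=grab('wrist'); cv2.imwrite('pics/w1.png',p[:,:,::-1])"
```

```text
t1.10 tcp [ 0.5153 -0.2202  0.1039] yaw -0.193 | d [  7.6 -16.5  84.9] tw 0.000 rows 2.1 0.0 | F [ 1.1 -0.4  0.1] w 1.005 f 0.0 j [-0.54  0.2   1.82  0.    1.12  1.22]
```

View pics/w1.png

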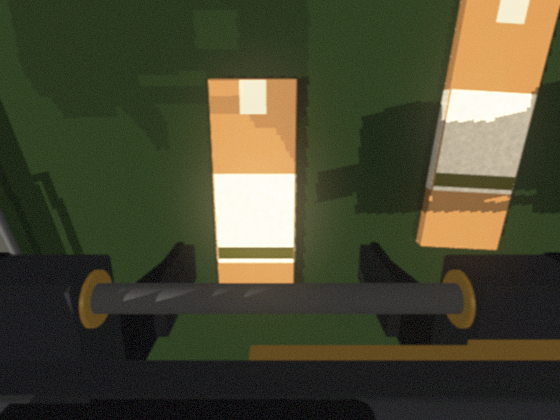

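>>> move_arm([
  [0,0,0,0,0],
])

```text
t: 1.23
tcp_pos: [0.5129, -0.2176, 0.1004]
eef_rot: [0.996, -0.094, -0.003, -0.002]
wrist_force: [-0.2, 0.5, -0.6]
gripper_width: 1.0
gripper_force: 0.0
```

```bash
python3 -c "
from h import *
go(.526,-.2055,.019,-.193)"
```

```text
t1.23 tcp [ 0.5129 -0.2176  0.1004] yaw -0.189 | d [ 11.1 -14.1  81.4] tw 0.004 rows 2.0 0.0 | F [-0.2  0.5 -0.6] w 1.000 f 0.0 j [-0.54  0.21  1.82  0.    1.12  1.22]
```

>>> move_arm([
  [11,-14,20,0,0],
  [11,-14,50,0,0],
  [11,-14,70,0,0],
  [11,-14,81,0,0],
  [11,-14,81,0,0],
  [11,-14,81,0,0],
  [11,-14,81,0,1],
  [11,-14,81,0,1],
  [11,-14,81,0,1],
  [11,-14,81,0,1],
  [11,-14,81,0,1],
  [11,-14,81,0,1],
], newtons=25)

```text
t: 2.23
tcp_pos: [0.5278, -0.2102, 0.0238]
eef_rot: [0.995, -0.096, 0.001, 0.0]
wrist_force: [0.2, 2.3, 3.3]
gripper_width: 0.683
gripper_force: 25.0
```

```bash
python3 -c "
from h import *
go(.561,.187,.13,.02+np.pi/2)"
```

```text
t2.23 tcp [ 0.5278 -0.2102  0.0238] yaw -0.193 | d [ -43.5 -396.1 -106.3] tw -1.784 rows 9.9 14.3 | F [0.2 2.3 3.3] w 0.683 f 25.0 j [-0.52  0.34  1.82  0.    0.98  1.25]
```

>>> move_arm([
  [0,0,-40,0,1],
  [0,0,-80,0,1],
  [0,-20,-106,-0.1,1],
  [-5,-60,-106,-0.22,1],
  [-10,-100,-106,-0.34,1],
  [-15,-140,-106,-0.46,1],
  [-20,-180,-106,-0.58,1],
  [-24,-220,-106,-0.7,1],
  [-28,-260,-106,-0.82,1],
  [-33,-300,-106,-0.94,1],
  [-38,-340,-106,-1.06,1],
  [-43,-380,-106,-1.18,1],
])

```text
t: 3.23
tcp_pos: [0.5576, 0.173, 0.1289]
eef_rot: [0.879, 0.476, -0.0, 0.0]
wrist_force: [0.9, 0.4, -1.4]
gripper_width: 0.68
gripper_force: 25.0
```

```bash
python3 -c "
from h import *
go(.561,.187,.13,.02+np.pi/2)"
```

```text
t3.23 tcp [0.5576 0.173  0.1289] yaw 0.993 | d [13.6 -4.8 -1.1] tw -0.598 rows 0.3 4.8 | F [ 0.9  0.4 -1.4] w 0.680 f 25.0 j [ 0.17  0.23  1.74 -0.    1.18  0.74]
```

>>> move_arm([
  [13,-5,0,-0.12,1],
  [13,-5,0,-0.24,1],
  [13,-5,0,-0.36,1],
  [13,-5,0,-0.48,1],
  [13,-5,0,-0.6,1],
  [13,-5,0,-0.6,1],
  [13,-5,0,-0.6,1],
])

```text
t: 3.82
tcp_pos: [0.5608, 0.1846, 0.1287]
eef_rot: [0.703, 0.712, -0.0, -0.0]
wrist_force: [0.7, -0.0, -1.6]
gripper_width: 0.683
gripper_force: 25.0
```

```bash
python3 -c "
from h import *
go(.561,.187,.044,.02+np.pi/2)
c,p,d=grab('scene'); cv2.imwrite('pics/s1.png',cv2.resize(p[:,:,::-1],None,fx=1.4,fy=1.4))"
```

```text
t3.82 tcp [0.5608 0.1846 0.1287] yaw 1.583 | d [ 2.4  0.3 84.7] tw -0.007 rows 2.0 0.1 | F [ 0.7 -0.  -1.6] w 0.683 f 25.0 j [ 0.18  0.24  1.72 -0.    1.18  0.17]
```

View pics/s1.png

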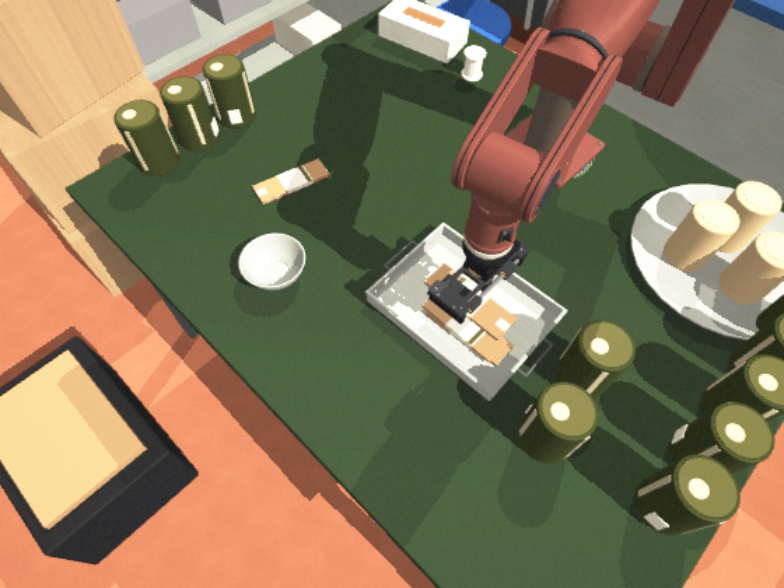

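The scene picture shows the carton held over the pile (about (480,300)), with the other loose carton at (290,180) and the bowl and rolls undisturbed. I'll lower it.

>>> move_arm([
  [2,0,35,0,1],
  [2,0,60,0,1],
  [2,0,72,0,1],
  [2,0,76,0,1],
  [2,0,78,0,1],
  [2,0,80,0,1],
  [2,0,80,0,1],
])

```text
t: 4.45
tcp_pos: [0.5621, 0.1868, 0.0503]
eef_rot: [0.702, 0.713, 0.001, 0.001]
wrist_force: [-0.2, -0.1, -0.5]
gripper_width: 0.678
gripper_force: 25.0
```

```bash
python3 -c "
from h import *
go(.561,.187,.044,.02+np.pi/2)"
```

```text
t4.45 tcp [0.5621 0.1868 0.0503] yaw 1.586 | d [ 0.2 -1.1  6.3] tw -0.005 rows 0.2 0.0 | F [-0.2 -0.1 -0.5] w 0.678 f 25.0 j [ 0.19  0.35  1.75 -0.    1.04  0.17]
```

>>> move_arm([
  [0,0,2,0,1],
  [0,0,3,0,1],
  [0,0,3,0,1],
])

```text
t: 4.7
tcp_pos: [0.5623, 0.1869, 0.0478]
eef_rot: [0.701, 0.713, 0.001, 0.001]
wrist_force: [-0.7, 0.1, 4.0]
gripper_width: 0.682
gripper_force: 25.0
```

>>> move_arm([
  [0,0,3,0,0],
  [0,0,3,0,0],
  [0,0,3,0,0],
  [0,0,3,0,0],
  [0,0,-37,0,0],
  [0,0,-77,0,0],
  [0,0,-87,0,0],
  [0,0,-87,0,0],
])

```text
t: 5.37
tcp_pos: [0.5644, 0.1874, 0.1382]
eef_rot: [0.701, 0.713, 0.004, 0.003]
wrist_force: [0.7, -0.4, 0.9]
gripper_width: 0.993
gripper_force: 0.0
```

```bash
python3 -c "
from h import *
go(.5505,-.3753,.12,-.25)"
```

```text
t5.37 tcp [0.5644 0.1874 0.1382] yaw 1.587 | d [-562.4  -23.1   17.1] tw 1.837 rows 13.5 14.7 | F [ 0.7 -0.4  0.9] w 0.993 f 0.0 j [0.19 0.23 1.71 0.   1.19 0.17]
```

>>> move_arm([
  [-40,-2,0,0.12,0],
  [-80,-4,0,0.24,0],
  [-120,-6,0,0.36,0],
  [-160,-8,0,0.48,0],
  [-200,-10,0,0.6,0],
  [-240,-12,0,0.72,0],
  [-280,-14,0,0.84,0],
  [-320,-16,0,0.96,0],
  [-360,-18,0,1.08,0],
  [-400,-20,0,1.2,0],
  [-440,-21,0,1.32,0],
  [-480,-22,0,1.44,0],
])

```text
t: 6.37
tcp_pos: [0.5456, -0.2951, 0.1314]
eef_rot: [0.998, 0.07, -0.001, -0.001]
wrist_force: [1.3, 0.0, 1.1]
gripper_width: 0.998
gripper_force: 0.0
```

```bash
python3 -c "
from h import *
go(.5505,-.3753,.12,-.25)"
```

```text
t6.37 tcp [ 0.5456 -0.2951  0.1314] yaw 0.141 | d [-6.3 80.1 11.3] tw 0.391 rows 1.9 3.1 | F [1.3 0.  1.1] w 0.998 f 0.0 j [-0.62  0.31  1.63  0.    1.2   0.81]
```

>>> move_arm([
  [-6,40,11,0.12,0],
  [-6,80,30,0.24,0],
  [-6,80,30,0.36,0],
  [-6,80,30,0.391,0],
  [-6,80,30,0.391,0],
  [-6,80,30,0.391,0],
  [-6,80,30,0.391,0],
])

```text
t: 6.95
tcp_pos: [0.5524, -0.373, 0.1026]
eef_rot: [0.993, -0.121, -0.0, -0.0]
wrist_force: [-0.1, 0.3, -0.1]
gripper_width: 0.998
gripper_force: 0.0
```

```bash
python3 -c "
from h import *
go(.5505,-.3753,.02,-.25)"
```

```text
t6.95 tcp [ 0.5524 -0.373   0.1026] yaw -0.242 | d [-1.2  2.7 82.6] tw 0.008 rows 2.0 0.1 | F [-0.1  0.3 -0.1] w 0.998 f 0.0 j [-0.71  0.44  1.52  0.    1.18  1.1 ]
```

>>> move_arm([
  [-1,3,35,0.008,0],
  [-1,3,65,0.008,0],
  [-1,3,78,0.008,0],
  [-1,3,81,0.008,0],
  [-1,3,81,0.008,0],
  [-1,3,81,0.008,1],
  [-1,3,81,0.008,1],
  [-1,3,81,0.008,1],
  [-1,3,81,0.008,1],
  [-1,3,81,0.008,1],
  [-1,3,81,0.008,1],
  [-1,3,81,0.008,1],
])

```text
t: 7.95
tcp_pos: [0.5513, -0.3767, 0.023]
eef_rot: [0.992, -0.126, 0.001, 0.0]
wrist_force: [-1.0, 1.1, 4.6]
gripper_width: 0.683
gripper_force: 25.0
```

```bash
python3 -c "
from h import *
go(.561,.187,.14,.02+np.pi/2)"
```

```text
t7.95 tcp [ 0.5513 -0.3767  0.023 ] yaw -0.252 | d [-131.1 -548.2 -117.4] tw -1.843 rows 13.8 14.7 | F [-1.   1.1  4.6] w 0.683 f 25.0 j [-0.72  0.54  1.55  0.    1.05  1.11]
```

>>> move_arm([
  [0,0,-40,0,1],
  [0,0,-80,0,1],
  [-5,-20,-110,-0.12,1],
  [-14,-58,-117,-0.24,1],
  [-23,-97,-117,-0.36,1],
  [-32,-135,-117,-0.48,1],
  [-42,-174,-117,-0.6,1],
  [-51,-212,-117,-0.72,1],
  [-60,-251,-117,-0.84,1],
  [-69,-290,-117,-0.96,1],
  [-79,-329,-117,-1.08,1],
  [-88,-368,-117,-1.2,1],
])

```text
t: 8.95
tcp_pos: [0.5567, 0.0039, 0.1388]
eef_rot: [0.888, 0.459, -0.0, -0.0]
wrist_force: [0.6, 0.2, -0.6]
gripper_width: 0.68
gripper_force: 25.0
```

```bash
python3 -c "
from h import *
go(.561,.187,.14,.02+np.pi/2)"
```

```text
t8.95 tcp [0.5567 0.0039 0.1388] yaw 0.954 | d [ 151.8 -102.4   -1.2] tw -0.637 rows 4.4 5.1 | F [ 0.6  0.2 -0.6] w 0.680 f 25.0 j [-0.13  0.15  1.8  -0.    1.19  0.48]
```

>>> move_arm([
  [30,-20,0,-0.12,1],
  [60,-40,0,-0.24,1],
  [90,-60,0,-0.36,1],
  [120,-80,0,-0.48,1],
  [150,-100,0,-0.6,1],
  [152,-102,0,-0.637,1],
  [152,-102,0,-0.637,1],
  [152,-102,0,-0.637,1],
  [152,-102,0,-0.637,1],
])

```text
t: 9.7
tcp_pos: [0.5631, 0.184, 0.1387]
eef_rot: [0.703, 0.711, -0.0, -0.0]
wrist_force: [0.1, 0.3, -0.6]
gripper_width: 0.681
gripper_force: 25.0
```

```bash
python3 -c "
from h import *
go(.561,.187,.060,.02+np.pi/2)"
```

```text
t9.70 tcp [0.5631 0.184  0.1387] yaw 1.583 | d [ 3.  -2.  78.7] tw -0.008 rows 1.9 0.1 | F [ 0.1  0.3 -0.6] w 0.681 f 25.0 j [ 0.18  0.23  1.71 -0.    1.2   0.17]
```

>>> move_arm([
  [3,0,35,0,1],
  [3,0,62,0,1],
  [3,0,72,0,1],
  [3,0,76,0,1],
  [3,0,78,0,1],
  [3,0,80,0,1],
  [3,0,81,0,1],
  [3,0,81,0,1],
])

```text
t: 10.37
tcp_pos: [0.5643, 0.188, 0.0594]
eef_rot: [0.702, 0.712, 0.001, 0.001]
wrist_force: [-0.2, -0.1, -0.5]
gripper_width: 0.682
gripper_force: 25.0
```

>>> move_arm([
  [0,0,1,0,1],
  [0,0,2,0,1],
  [0,0,2,0,1],
  [0,0,2,0,1],
])

```text
t: 10.7
tcp_pos: [0.5639, 0.1881, 0.057]
eef_rot: [0.702, 0.712, 0.001, 0.0]
wrist_force: [-0.4, 0.7, 4.0]
gripper_width: 0.682
gripper_force: 25.0
```

Contact. I'll release, rise, and turn the jaws along the wall, moving toward the near side of the pile.

>>> move_arm([
  [0,0,2,0,0],
  [0,0,2,0,0],
  [0,0,2,0,0],
  [0,0,2,0,0],
  [0,0,-38,0,0],
  [0,0,-60,0,0],
  [0,40,-60,0.12,0],
  [0,80,-60,0.24,0],
  [0,120,-60,0.36,0],
  [0,120,-60,0.48,0],
  [0,120,-60,0.6,0],
  [0,120,-60,0.72,0],
])

```text
t: 11.7
tcp_pos: [0.6834, 0.1893, 0.1144]
eef_rot: [0.909, 0.416, -0.001, -0.0]
wrist_force: [-0.4, 0.6, 0.6]
gripper_width: 0.999
gripper_force: 0.0
```

```bash
python3 - <<'E'
from h import *
go(.48,.215,.09,.026)
c,p,d=grab('top'); p=p[:,:,::-1]
cv2.imwrite('pics/t2.png',cv2.resize(p[185:325,145:325],None,fx=4.4,fy=4.4,interpolation=cv2.INTER_CUBIC)[:600,:800])
E
```

```text
t11.70 tcp [0.6834 0.1893 0.1144] yaw 0.858 | d [-113.5 -170.7   24.8] tw 0.832 rows 5.0 6.7 | F [-0.4  0.6  0.6] w 0.999 f 0.0 j [0.16 0.52 1.38 0.   1.24 0.87]
```

View pics/t2.png

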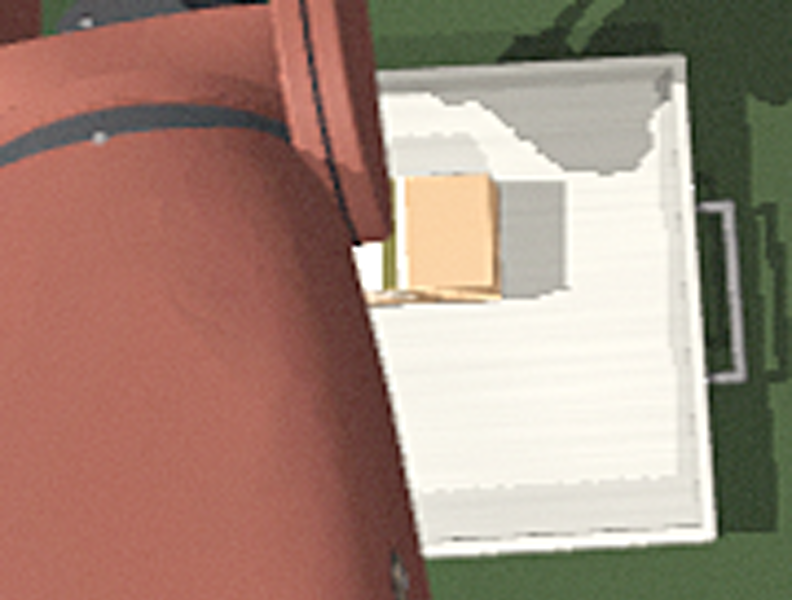

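Only the pile's right end shows, at (495,175)–(500,300), neatly stacked. My sideways sign was wrong, so the tool went beyond the far wall, high and harmless. I'll cross back to the near side.

>>> move_arm([
  [-20,-30,0,0.12,0],
  [-42,-65,0,0.24,0],
  [-65,-98,0,0.36,0],
  [-88,-130,0,0.48,0],
  [-110,-160,0,0.6,0],
  [-128,-168,0,0.72,0],
  [-130,-168,0,0.832,0],
  [-130,-168,0,0.832,0],
  [-130,-168,0,0.832,0],
  [-130,-168,0,0.832,0],
])

```text
t: 12.58
tcp_pos: [0.4719, 0.1999, 0.1165]
eef_rot: [1.0, 0.018, 0.001, -0.0]
wrist_force: [0.2, -0.2, -0.6]
gripper_width: 1.001
gripper_force: 0.0
```

```bash
python3 - <<'E'
from h import *
print(r.tips_ahead)
go(.48,.19,.024,.026)
E
```

```text
0.017
t12.58 tcp [0.4719 0.1999 0.1165] yaw 0.037 | d [ 7.7 10.2 92.5] tw 0.011 rows 2.2 0.1 | F [ 0.2 -0.2 -0.6] w 1.001 f 0.0 j [0.25 0.08 1.93 0.   1.13 1.78]
```

>>> move_arm([
  [4,10,40,0.011,0],
  [4,10,70,0.011,0],
  [4,10,84,0.011,0],
  [4,10,88,0.011,0],
  [4,10,91,0.011,0],
  [4,10,91,0.011,0],
  [4,10,91,0.011,0],
])

```text
t: 13.17
tcp_pos: [0.4767, 0.1902, 0.0263]
eef_rot: [1.0, 0.011, 0.001, -0.0]
wrist_force: [0.9, -0.7, -0.8]
gripper_width: 0.999
gripper_force: 0.0
```

```bash
python3 - <<'E'
from h import *
go(.48,.19,.024,.026)
c,p,d=grab('wrist'); cv2.imwrite('pics/w2.png',p[:,:,::-1])
E
```

```text
t13.17 tcp [0.4767 0.1902 0.0263] yaw 0.023 | d [3.3 0.3 2.3] tw -0.003 rows 0.1 0.0 | F [ 0.9 -0.7 -0.8] w 0.999 f 0.0 j [0.23 0.22 1.97 0.   0.95 1.77]
```

View pics/w2.png

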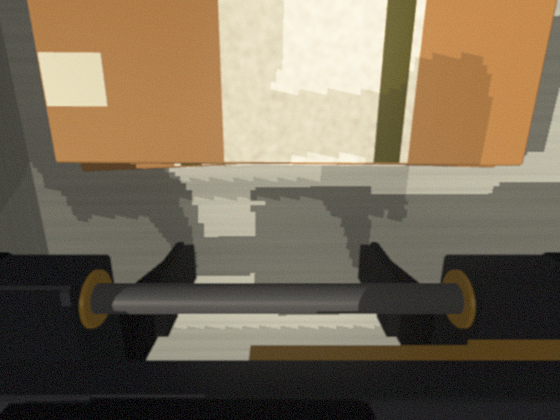

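The wrist view shows the pile ahead, its near edge at row 163 and square to the jaws. The fingers are clear of the floor. I'll start pushing toward the far wall.

>>> move_arm([
  [10,0,2,0,0],
  [25,0,2,0,0],
  [33,0,2,0,0],
  [40,0,2,0,0],
  [46,0,2,0,0],
  [52,0,2,0,0],
  [58,0,2,0,0],
  [64,0,2,0,0],
  [70,0,2,0,0],
  [75,0,2,0,0],
  [80,0,2,0,0],
  [80,0,2,0,0],
])

```text
t: 14.22
tcp_pos: [0.5553, 0.1916, 0.0229]
eef_rot: [1.0, 0.011, -0.001, 0.0]
wrist_force: [-2.1, -0.4, 0.3]
gripper_width: 1.003
gripper_force: 0.7
```

```bash
python3 - <<'E'
from h import *
go(.576,.188,.024,.026)
E
```

```text
t14.22 tcp [0.5553 0.1916 0.0229] yaw 0.022 | d [20.6  4.  -1.2] tw -0.004 rows 0.5 0.0 | F [-2.1 -0.4  0.3] w 1.003 f 0.7 j [0.2  0.38 1.77 0.   0.99 1.75]
```

>>> move_arm([
  [4,0,0,0,0],
  [8,0,0,0,0],
  [11,0,0,0,0],
  [14,0,0,0,0],
  [16,0,0,0,0],
  [17,0,0,0,0],
  [17,0,0,0,0],
])

```text
t: 14.8
tcp_pos: [0.5722, 0.1918, 0.0227]
eef_rot: [1.0, 0.011, -0.0, 0.0]
wrist_force: [-1.5, -0.1, -2.1]
gripper_width: 1.0
gripper_force: 1.1
```

>>> move_arm([
  [1,0,0,0,0],
  [2,0,0,0,0],
  [2,0,0,0,0],
])

```text
t: 15.05
tcp_pos: [0.5741, 0.1919, 0.0227]
eef_rot: [1.0, 0.011, -0.0, 0.0]
wrist_force: [-3.9, -0.6, -2.1]
gripper_width: 0.998
gripper_force: 1.6
```

>>> move_arm([
  [1,0,0,0,0],
  [2,0,0,0,0],
  [2,0,0,0,0],
])

```text
t: 15.3
tcp_pos: [0.5751, 0.1919, 0.0227]
eef_rot: [1.0, 0.011, -0.001, 0.0]
wrist_force: [-8.1, -1.0, 2.6]
gripper_width: 1.002
gripper_force: 3.8
```

>>> move_arm([
  [1,0,0,0,0],
  [2,0,0,0,0],
  [2,0,0,0,0],
])

```text
t: 15.55
tcp_pos: [0.5751, 0.1919, 0.0227]
eef_rot: [1.0, 0.011, -0.004, 0.001]
wrist_force: [-15.8, -2.4, 8.9]
gripper_width: 0.996
gripper_force: 7.8
```

```bash
python3 - <<'E'
from h import *
go(.56,.03,.026,.026)
E
```

```text
t15.55 tcp [0.5751 0.1919 0.0227] yaw 0.023 | d [-18.8 161.5  -3. ] tw -0.003 rows 3.9 0.0 | F [-15.8  -2.4   8.9] w 0.996 f 7.8 j [0.19 0.42 1.71 0.   1.01 1.74]
```

>>> move_arm([
  [-15,0,0,0,0],
  [-30,0,0,0,0],
  [-30,0,-40,0,0.3],
  [-30,0,-80,0,0.5],
  [-30,30,-80,-0.12,0.77],
  [-20,70,-80,-0.24,0.77],
  [-10,110,-80,-0.36,0.77],
  [10,147,-80,-0.48,0.77],
  [30,147,-80,-0.6,0.77],
  [38,147,-80,-0.72,0.77],
  [38,147,-80,-0.84,0.77],
  [38,147,-80,-0.96,0.77],
])

```text
t: 16.55
tcp_pos: [0.622, 0.0451, 0.1043]
eef_rot: [0.881, 0.473, 0.002, 0.001]
wrist_force: [0.3, 0.2, -0.2]
gripper_width: 0.322
gripper_force: 0.0
```

```bash
python3 - <<'E'
from h import *
go(.618,.045,.1,.026+np.pi/2)
c,p,d=grab('top'); p=p[:,:,::-1]
cv2.imwrite('pics/t3.png',cv2.resize(p[185:325,145:325],None,fx=4.4,fy=4.4,interpolation=cv2.INTER_CUBIC)[:600,:800])
E
```

```text
t16.55 tcp [0.622  0.0451 0.1043] yaw 0.986 | d [-2.3 -3.3  4.3] tw -0.610 rows 0.1 4.9 | F [ 0.3  0.2 -0.2] w 0.322 f 0.0 j [-0.05  0.34  1.65  0.    1.15  0.53]
```

View pics/t3.png

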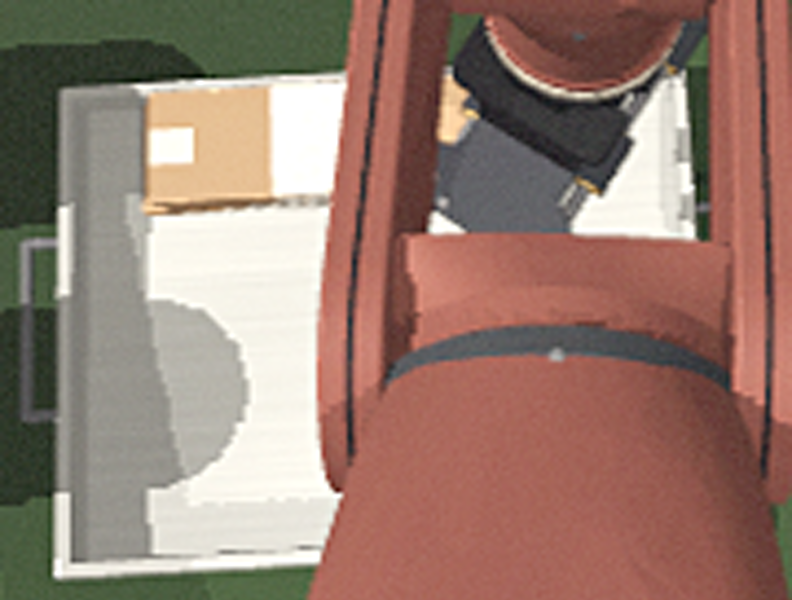

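The pile now lies flush along the far wall, with its left end at x≈148, about 40 mm short of the left wall. I'll turn and descend behind its right end.

>>> move_arm([
  [-2,-3,0,-0.12,0.77],
  [-2,-3,0,-0.24,0.77],
  [-2,-3,0,-0.36,0.77],
  [-2,-3,0,-0.48,0.77],
  [-2,-3,0,-0.6,0.77],
  [-2,-3,0,-0.61,0.77],
  [-2,-3,0,-0.61,0.77],
])

```text
t: 17.18
tcp_pos: [0.6169, 0.0459, 0.1038]
eef_rot: [0.701, 0.713, 0.001, 0.001]
wrist_force: [-0.3, -0.6, -0.2]
gripper_width: 0.231
gripper_force: 0.0
```

```bash
python3 - <<'E'
from h import *
go(.617,.045,.024,.026+np.pi/2)
E
```

```text
t17.18 tcp [0.6169 0.0459 0.1038] yaw 1.587 | d [-0.9 -0.1 79.8] tw -0.009 rows 1.9 0.1 | F [-0.3 -0.6 -0.2] w 0.231 f 0.0 j [-0.05  0.33  1.66  0.    1.15 -0.07]
```

>>> move_arm([
  [0,0,35,-0.009,0.77],
  [0,0,60,-0.009,0.77],
  [0,0,72,-0.009,0.77],
  [0,0,76,-0.009,0.77],
  [0,0,76,-0.009,0.77],
  [0,0,76,-0.009,0.77],
])

```text
t: 17.68
tcp_pos: [0.6169, 0.0459, 0.0282]
eef_rot: [0.697, 0.717, 0.001, 0.001]
wrist_force: [0.7, 0.1, 1.1]
gripper_width: 0.231
gripper_force: 0.0
```

>>> move_arm([
  [0,0,2,0,0.77],
  [0,0,2,0,0.77],
])

```text
t: 17.85
tcp_pos: [0.6171, 0.0459, 0.0265]
eef_rot: [0.697, 0.717, 0.001, 0.001]
wrist_force: [0.5, -1.2, 0.3]
gripper_width: 0.228
gripper_force: 0.0
```

>>> move_arm([
  [10,0,3,0,0.77],
  [20,0,3,0,0.77],
  [28,0,3,0,0.77],
  [34,0,3,0,0.77],
  [40,0,3,0,0.77],
  [46,0,3,0,0.77],
  [52,0,3,0,0.77],
  [58,0,3,0,0.77],
  [64,0,3,0,0.77],
  [69,0,3,0,0.77],
  [72,0,3,0,0.77],
  [72,0,3,0,0.77],
])

```text
t: 18.85
tcp_pos: [0.6138, 0.1189, 0.0221]
eef_rot: [0.696, 0.718, 0.0, -0.0]
wrist_force: [0.1, -0.8, 0.1]
gripper_width: 0.227
gripper_force: 0.1
```

>>> move_arm([
  [2,0,0,0,0.77],
  [4,0,0,0,0.77],
  [6,0,0,0,0.77],
  [6,0,0,0,0.77],
])

```text
t: 19.18
tcp_pos: [0.6136, 0.1242, 0.0221]
eef_rot: [0.696, 0.718, 0.0, -0.0]
wrist_force: [-0.7, -2.7, 1.4]
gripper_width: 0.229
gripper_force: 1.1
```

>>> move_arm([
  [1,0,0,0,0.77],
  [2,0,0,0,0.77],
  [2,0,0,0,0.77],
])

```text
t: 19.43
tcp_pos: [0.6135, 0.1259, 0.0221]
eef_rot: [0.696, 0.718, -0.0, 0.0]
wrist_force: [0.2, -5.4, 1.1]
gripper_width: 0.226
gripper_force: 1.8
```

>>> move_arm([
  [1,0,0,0,0.77],
  [2,0,0,0,0.77],
  [2,0,0,0,0.77],
])

```text
t: 19.68
tcp_pos: [0.6135, 0.1272, 0.0221]
eef_rot: [0.696, 0.718, -0.0, 0.0]
wrist_force: [0.3, -6.6, 0.8]
gripper_width: 0.231
gripper_force: 3.5
```

>>> move_arm([
  [1,0,0,0,0.77],
  [2,0,0,0,0.77],
  [2,0,0,0,0.77],
])

```text
t: 19.93
tcp_pos: [0.6135, 0.1273, 0.0221]
eef_rot: [0.696, 0.718, -0.002, 0.001]
wrist_force: [-0.3, -14.3, 2.8]
gripper_width: 0.224
gripper_force: 7.0
```

>>> move_arm([
  [1,0,0,0,0.77],
  [2,0,0,0,0.77],
  [2,0,0,0,0.77],
])

```text
t: 20.18
tcp_pos: [0.6135, 0.1274, 0.0221]
eef_rot: [0.696, 0.718, -0.003, 0.002]
wrist_force: [-0.9, -20.2, 3.5]
gripper_width: 0.233
gripper_force: 10.5
```

Flush left at 20 N. I'll back off and repeat the far-wall push to true it up.

>>> move_arm([
  [-15,0,0,0,0.77],
  [-25,0,0,0,0.77],
  [-25,0,-40,0,0.77],
  [-25,0,-80,0,0.77],
  [-15,-40,-80,0.12,0.5],
  [0,-75,-80,0.24,0.2],
  [20,-75,-80,0.36,0],
  [40,-75,-80,0.48,0],
  [60,-75,-80,0.6,0],
  [80,-75,-80,0.72,0],
  [85,-75,-80,0.84,0],
  [85,-75,-80,0.96,0],
])

```text
t: 21.18
tcp_pos: [0.5352, 0.217, 0.102]
eef_rot: [0.95, 0.313, 0.0, -0.001]
wrist_force: [-0.1, -0.5, 0.5]
gripper_width: 0.751
gripper_force: 0.0
```

```bash
python3 - <<'E'
from h import *
go(.535,.215,.1,.024)
E
```

```text
t21.18 tcp [0.5352 0.217  0.102 ] yaw 0.637 | d [-1.4  1.5  2. ] tw 0.613 rows 0.1 4.9 | F [-0.1 -0.5  0.5] w 0.751 f 0.0 j [0.25 0.25 1.77 0.   1.13 1.18]
```

>>> move_arm([
  [0,2,0,0.12,0],
  [0,2,0,0.24,0],
  [0,2,0,0.36,0],
  [0,2,0,0.48,0],
  [0,2,0,0.6,0],
  [0,2,0,0.613,0],
  [0,2,35,0.613,0],
  [0,2,60,0.613,0],
  [0,2,74,0.613,0],
  [0,2,78,0.613,0],
  [0,2,78,0.613,0],
  [0,2,78,0.613,0],
])

```text
t: 22.18
tcp_pos: [0.5372, 0.2134, 0.0244]
eef_rot: [1.0, 0.015, 0.0, -0.0]
wrist_force: [-0.1, -0.3, -0.2]
gripper_width: 0.997
gripper_force: 0.0
```

```bash
python3 - <<'E'
from h import *
go(.573,.215,.024,.024)
E
```

```text
t22.18 tcp [0.5372 0.2134 0.0244] yaw 0.030 | d [35.8 -0.6  0.4] tw 0.006 rows 0.9 0.0 | F [-0.1 -0.3 -0.2] w 0.997 f 0.0 j [0.24 0.36 1.8  0.   0.98 1.78]
```

>>> move_arm([
  [10,0,1,0.005,0],
  [18,0,1,0.005,0],
  [24,0,1,0.005,0],
  [29,0,1,0.005,0],
  [32,0,1,0.005,0],
  [34,0,1,0.005,0],
  [36,0,1,0.005,0],
  [36,0,1,0.005,0],
])

```text
t: 22.85
tcp_pos: [0.5731, 0.2141, 0.023]
eef_rot: [1.0, 0.011, -0.0, -0.0]
wrist_force: [0.2, 1.0, 0.8]
gripper_width: 1.001
gripper_force: 0.0
```

>>> move_arm([
  [1,0,0,0,0],
  [2,0,0,0,0],
  [2,0,0,0,0],
])

```text
t: 23.1
tcp_pos: [0.574, 0.2141, 0.0228]
eef_rot: [1.0, 0.012, -0.001, 0.0]
wrist_force: [-3.3, -0.6, 2.4]
gripper_width: 1.0
gripper_force: 2.1
```

>>> move_arm([
  [1,0,0,0,0],
  [2,0,0,0,0],
  [2,0,0,0,0],
])

```text
t: 23.35
tcp_pos: [0.5744, 0.2142, 0.0228]
eef_rot: [1.0, 0.012, -0.003, 0.0]
wrist_force: [-10.7, -1.0, 8.8]
gripper_width: 1.003
gripper_force: 5.5
```

Flush. Back off and clear the view.

>>> move_arm([
  [-15,0,0,0,0],
  [-30,0,0,0,0],
  [-30,0,-40,0,0],
  [-30,0,-80,0,0],
  [-30,40,-110,0,0],
  [-30,80,-110,0,0],
  [-30,120,-110,0,0],
  [-30,160,-110,0,0],
  [-30,200,-110,0,0],
  [-30,240,-110,0,0],
  [-30,280,-110,0,0],
  [-30,320,-110,0,0],
])

```text
t: 24.35
tcp_pos: [0.5544, -0.1087, 0.1334]
eef_rot: [1.0, 0.011, 0.001, 0.0]
wrist_force: [0.7, -0.3, 0.3]
gripper_width: 1.002
gripper_force: 0.0
```

>>> move_arm([
  [0,40,0,0,0],
  [0,80,0,0,0],
  [0,120,0,0,0],
  [0,160,0,0,0],
  [0,200,0,0,0],
  [0,200,0,0,0],
  [0,200,0,0,0],
])

```text
t: 24.93
tcp_pos: [0.5586, -0.3091, 0.133]
eef_rot: [1.0, 0.009, 0.0, 0.0]
wrist_force: [0.6, 0.5, 0.3]
gripper_width: 1.003
gripper_force: 0.0
```

```bash
python3 - <<'E'
from h import *
c,p,d=grab('top'); np.savez('t4.npz',p=p,d=d); p=p[:,:,::-1]
cv2.imwrite('pics/t4.png',cv2.resize(p[190:265,145:245],None,fx=8,fy=8,interpolation=cv2.INTER_CUBIC))
E
```

```text
(no output)
```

View pics/t4.png

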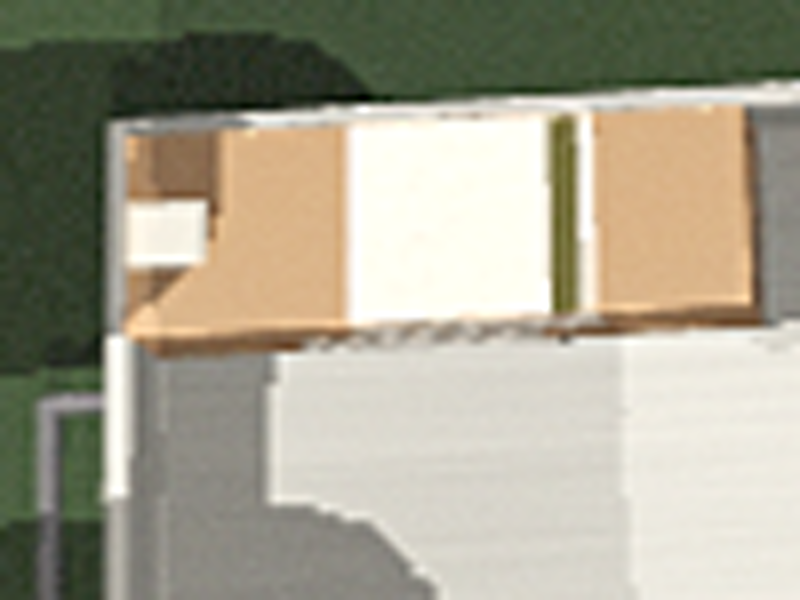

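The picture shows the pile flush along the far wall and the left wall, from (125,125) to (755,305). The side faces are straight and no carton juts out. Handing in.

```bash
python3 -c "
from plant import r
print(r.sign_off())"
```

```text
the job is handed in; nothing more can be done
None
```

I laid both bench cartons on the pile, pushed all four flush into the tray's far left corner, left the rolls and bowl untouched, and handed the job in at about 25 s; the verdict was not shown.

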